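# Pack the botanical jars back into the caddy

## Robot

A 7-joint arm with a two-finger parallel gripper is mounted at the origin on the work surface. World frame = base frame: x ahead of the robot, y to its left, z up, the work surface at z = 0. Lengths are in mm, angles in rad, forces in N, time in s.
With the tool pointing down it reaches from about 400 to 875 mm from the base axis. Payload 19.3 kg.
Tool frame: the origin (TCP) lies at the very end of the fingers, on their centre line; the grasp point (between the pads) lies 19 mm behind it (grip_point_offset is the z of the grasp point in the tool frame, in mm); z points along the fingers, y is the line along which they close (so a half turn about z gives the same grasp; the last joint's range is limited). The gripper opens to 85 mm and grips with 20 to 120 N. Pads are 22 mm wide; open, the fingers measure 114 mm over their backs; the gripper's body (76 mm by 85 mm) begins 54 mm behind the grasp point. The pads swing forward as they close: fully open they stand 13 mm farther back than shut.
Start: joints at [-1.36, 0.521, -0.036, 1.599, 0.021, 1.021, -0.113], TCP at [173.222, 600.507, 231.291] pointing down, gripper open.
Joint ranges: [-2.91, 2.91], [-0.3, 2.13], [-1.5, 1.42], [0.17, 2.43], [-1.26, 4.41], [0.16, 1.93], [-2.52, 2.52]. Speed limits (rad/s): [1.89, 1.89, 2.39, 2.39, 3.01, 3.01, 3.01].

## Interface

Orientations are given as a 3x3 rotation matrix whose columns are the frame's x, y, z axes.
In Python, from workcell import movep, movel, goto_joints, open_gripper, clamp, wait, inverse_kinematics, read_state, camera, PlanningError, finish_job, grip_point_offset gives the robot as it stands. Calls block until the motion is done:
- movep(position, orientation): joint-space move of the TCP to a pose.
- movel(position, frame=None, max_speed=150, guard=None): straight line of the TCP; frame=None keeps the orientation; max_speed is the mean speed in mm/s. With guard (N) it stops when the force on the tool has changed by that much, and returns True; else False.
- goto_joints(angles): joint-space move.
- open_gripper() and clamp(): open the fingers fully, or close them until they stop; the grip force is fixed at half the most.
- wait(seconds).
- inverse_kinematics(position, orientation): joint angles nearest the present ones, or None.
- read_state(): the state.
- camera(name): name is "side" or "top" or "wrist"; returns a dict with "image" (420x560x3 uint8, blue, green, red), "range_z" (420x560 float32, mm along the optical axis (not along the pixel's ray), 0 where there is no reading), "fx", "fy", "cx", "cy" (pixels), "cam_to_world" (4x4, takes a point from camera to world coordinates). Camera axes: x right, y up, looking along -z (the intrinsics and any distortion apply to the point x, -y, -z); pixel columns grow to the right and rows downward; lengths in mm; the calibration is good to about 2 mm. A picture is of the moment at which its call begins.
A pose or a line that the arm cannot do raises PlanningError and nothing moves.
- finish_job(): hands the job in; it is judged then, once.
The state is a dict: "time": time; "qpos": joint angles; "qvel": joint speeds; "joint_efforts": joint torques, N m; "eef_pos": TCP position; "tool_rot": TCP orientation; "ft_force": force on the tool from outside, world axes, zero at the start; "torque": the same for the moment, N m; "finger_gap": finger opening in mm; "gripper_force": force on a finger pad.
Only numpy, scipy, OpenCV 4.12 (cv2) and the standard library are available. Lean on these libraries where they do the work, as an engineer would, in place of code of your own. Each camera call takes 0.05 s, during which the arm holds its last target. There are 200 camera calls.

## Task

The gin class is over: put the four glass jars with flat wooden lids back into the caddy (the metal tray of wooden holders), each standing upright on the floor of the hollow that has its own shape and size: large round, small round, square and oblong. Set each jar down gently rather than dropping it, never tip one, and leave the open beaker and the ball-stoppered bottle standing where they are.

Things in the scene. Friction and masses are not known exactly. Their poses are not given: they have to be found in the camera images.
- big_round_jar: Large round amber glass jar with a flat light-wood lid of the same width: 60 mm diameter, 80 mm high. Origin: centre of its underside; z up through the lid. Sides straight and smooth from underside to top of lid, so it can be gripped at any height. About 0.08 to 0.26 kg. Starts upright on the bench. Belongs in the caddy.
- small_round_jar: Small round amber glass jar with a flat light-wood lid of the same width: 40 mm diameter, 80 mm high. Origin: centre of its underside; z up through the lid. Sides straight and smooth from underside to top of lid, so it can be gripped at any height. About 0.08 to 0.26 kg. Starts upright on the bench. Belongs in the caddy.
- square_jar: Square amber glass jar with a flat square light-wood lid of the same width: 46 x 46 mm (sides along its x and y), 80 mm high. Origin: centre of its underside; z up through the lid. Sides straight and smooth from underside to top of lid, so it can be gripped at any height. About 0.08 to 0.26 kg. Starts upright on the bench. Belongs in the caddy.
- oblong_jar: Oblong amber glass jar with a flat oblong light-wood lid of the same outline: 64 mm along its x, 32 mm along its y, 80 mm high. Origin: centre of its underside; z up through the lid. Sides straight and smooth from underside to top of lid, so it can be gripped at any height. About 0.08 to 0.26 kg. Starts upright on the bench. Belongs in the caddy.
- big_round_holder: Holder with the large round hollow, 76 mm diameter. Fixed wooden block 98 x 98 x 22 mm, one of four set 2 x 2 in any order (102 mm centre to centre) in a fixed metal tray 214 mm square, rim 14 mm high. Origin: centre of the block's underside, 5 mm above the bench, below the hollow's centre; z up. Hollow 16 mm deep: floor 6 mm and rim 22 mm above the origin.
- small_round_holder: Holder with the small round hollow, 56 mm diameter. Fixed wooden block 98 x 98 x 22 mm, one of four set 2 x 2 in any order (102 mm centre to centre) in a fixed metal tray 214 mm square, rim 14 mm high. Origin: centre of the block's underside, 5 mm above the bench, below the hollow's centre; z up. Hollow 16 mm deep: floor 6 mm and rim 22 mm above the origin.
- square_holder: Holder with the square hollow, 62 x 62 mm (sides along its x and y). Fixed wooden block 98 x 98 x 22 mm, one of four set 2 x 2 in any order (102 mm centre to centre) in a fixed metal tray 214 mm square, rim 14 mm high. Origin: centre of the block's underside, 5 mm above the bench, below the hollow's centre; z up. Hollow 16 mm deep: floor 6 mm and rim 22 mm above the origin.
- oblong_holder: Holder with the oblong hollow, 80 mm along its x and 48 mm along its y. Fixed wooden block 98 x 98 x 22 mm, one of four set 2 x 2 in any order (102 mm centre to centre) in a fixed metal tray 214 mm square, rim 14 mm high. Origin: centre of the block's underside, 5 mm above the bench, below the hollow's centre; z up. Hollow 16 mm deep: floor 6 mm and rim 22 mm above the origin.
- open_beaker: Look-alike, stays where it is: small round amber glass beaker without any lid, open at the top, 44 mm diameter, 70 mm high. Loose. Origin: centre of its underside, z up.
- stoppered_bottle: Look-alike, stays where it is: square amber glass bottle, 46 x 46 mm and 55 mm high at the body, with a narrow neck and a ball-shaped cork stopper (28 mm ball), 93 mm high in all. Loose. Origin: centre of its underside, z up. (All six glass things start on the robot's left of the tray, at least 90 mm apart centre to centre.)
Not all that is in view belongs to the job. Leave any blue or turquoise look-alike of the square_jar alone.

How it is judged:
By the outcome, as a careful person would: the job done as asked, in the order asked, and still so for the second after the job is handed in, with the robot touching nothing.
It also fails if it takes over 104 s, if anything falls off the work surface, if the arm or the gripper's body presses on something with over 40 N, if the wrist force passes 120 N, or if a joint passes its speed limit or range.

## Working session

There is one attempt and no reset: what is moved stays moved. The work goes in short steps, each a Python script; the robot and the scene stay as the last script left them, time stands still between calls to the robot, and variables do not carry over. Pictures are saved under pics/ and viewed, at most 14 in all, crops included, and the job is handed in when it is done.

```bash
mkdir -p pics; ls
python3 - <<'E'
from workcell import *
import cv2,numpy as np,pickle
d={}
for n in("top","side","wrist"):
    c=camera(n);d[n]=c;cv2.imwrite(f"pics/{n}0.png",c["image"])
    print(n,{k:c[k] for k in c if k not in("image","range_z")},(c["range_z"]>0).mean())
pickle.dump(d,open("d0.pkl","wb"))
print(read_state()["time"],grip_point_offset, read_state()["tool_rot"])
E
```

```text
pics
top {'fx': 503.89493899500985, 'fy': 503.89493899500985, 'cx': 277.658604068956, 'cy': 202.7780012066365, 'cam_to_world': array([[ 2.29426443e-02,  9.91798927e-01, -1.25731952e-01,
         3.73923910e+02],
       [-9.99554035e-01,  2.03517471e-02, -2.18526139e-02,
         2.05711061e+01],
       [-1.91145341e-02,  1.26177237e-01,  9.91823543e-01,
         1.11316480e+03],
       [ 0.00000000e+00,  0.00000000e+00,  0.00000000e+00,
         1.00000000e+00]])} 0.9960034013605442
side {'fx': 501.48615877379416, 'fy': 501.48615877379416, 'cx': 284.1217596312144, 'cy': 217.5188565092697, 'cam_to_world': array([[-9.85287070e-01,  1.28157064e-01, -1.13071469e-01,
         3.88359191e+02],
       [-1.69593410e-01, -6.51262177e-01,  7.39659146e-01,
         8.56795252e+02],
       [ 2.11533731e-02,  7.47952769e-01,  6.63414795e-01,
         7.70620688e+02],
       [ 0.00000000e+00,  0.00000000e+00,  0.00000000e+00,
         1.00000000e+00]])} 0.9959651360544217
wrist {'fx': 343.5643937183527, 'fy': 343.5643937183527, 'cx': 279.32837650955537, 'cy': 210.03509931138979, 'cam_to_world': array([[ 2.76730517e-01, -9.25118058e-01, -2.59955380e-01,
         1.06597095e+02],
       [ 9.60946071e-01,  2.65935092e-01,  7.65583202e-02,
         6.18346025e+02],
       [-1.69422662e-03, -2.70989125e-01,  9.62580918e-01,
         3.73231773e+02],
       [ 0.00000000e+00,  0.00000000e+00,  0.00000000e+00,
         1.00000000e+00]])} 0.9958886054421768
0.15 -18.700000000000003 [[-9.60838329e-01  2.77109522e-01 -1.33739617e-04]
 [ 2.77109533e-01  9.60837955e-01 -8.54727239e-04]
 [-1.08350957e-04 -8.58315216e-04 -9.99999626e-01]]
```

View pics/top0.png

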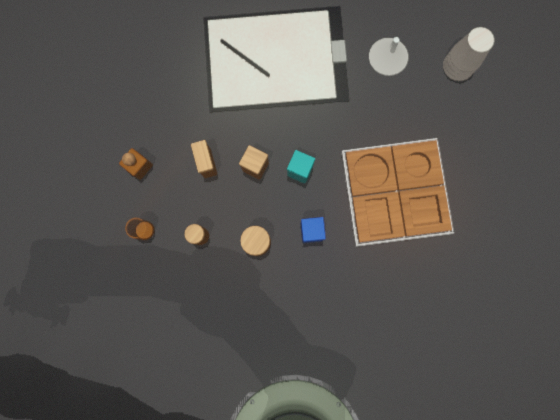

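View pics/side0.png

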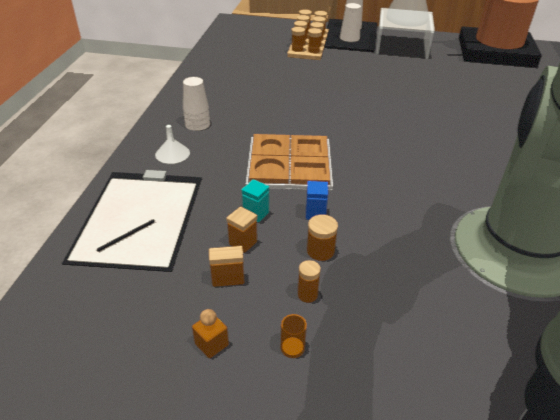

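The top view shows lidded jars: oblong (202,157), square (254,160), small round (194,234) and big round (255,240). The ones to leave are the beaker (140,229), ball-stoppered bottle (133,162), teal box (301,166) and blue box (313,230). In the tray I see big round (371,170), small round (417,165), probably oblong (378,217) and probably square (427,210). Next I'll measure from the depth of both views.

```bash
cat > vis.py <<'E'
import numpy as np,cv2
def cloud(c):
    z=c["range_z"];v,u=np.mgrid[:z.shape[0],:z.shape[1]]
    P=np.stack([(u-c["cx"])*z/c["fx"],-(v-c["cy"])*z/c["fy"],-z],-1)
    M=c["cam_to_world"];return P@M[:3,:3].T+M[:3,3]
def proj(c,p):
    M=c["cam_to_world"];q=(np.atleast_2d(p)-M[:3,3])@M[:3,:3]
    return np.stack([c["cx"]+c["fx"]*q[:,0]/-q[:,2],c["cy"]-c["fy"]*q[:,1]/-q[:,2]],1)
def ortho(c,z,x0,x1,y0,y1,s):
    "plan view of plane z: right = -y, up = +x, s px/mm"
    w=np.float32([[x1,y1,z],[x1,y0,z],[x0,y0,z],[x0,y1,z]])
    W,H=int((y1-y0)*s),int((x1-x0)*s)
    return cv2.warpPerspective(c["image"],cv2.getPerspectiveTransform(np.float32(proj(c,w)),np.float32([[0,0],[W,0],[W,H],[0,H]])),(W,H))
E
python3 - <<'E'
import pickle;from vis import *
d=pickle.load(open("d0.pkl","rb"))
for n in("top","side"):
    c=d[n];P=cloud(c);z=P[...,2]
    hsv=cv2.cvtColor(c["image"],cv2.COLOR_BGR2HSV)
    b=P[(abs(z)<15)&(P[...,0]>400)&(P[...,0]<600)];print(n,"bench z",np.median(b[:,2]))
    m=((z>45)&(z<120)&(P[...,0]>250)&(P[...,0]<750)&(P[...,1]>-80)&(P[...,1]<480)).astype(np.uint8)
    k,l,s,ce=cv2.connectedComponentsWithStats(m)
    for i in range(1,k):
        if s[i,4]<30: continue
        Q=P[l==i];zt=np.percentile(Q[:,2],90);T=Q[abs(Q[:,2]-zt)<6]
        r=cv2.minAreaRect(np.float32(T[:,:2]))
        print(ce[i].round(),s[i,4],"ztop",zt.round(1),"med",np.median(T[:,2]).round(1),"rect",np.round(r[0],1),np.round(r[1],1),round(r[2],1))
    m=(z>16)&(z<40)&(P[...,0]>300)&(P[...,0]<750)&(P[...,1]<-60)&(P[...,1]>-400)
    r=cv2.minAreaRect(np.float32(P[m][:,:2]));print("tray",r,np.median(P[m][:,2]))
c=d["top"]
a=ortho(c,80,360,620,60,400,2.2); cv2.imwrite("pics/lids.png",a)
b=ortho(c,27,320,620,-320,-60,2.2);e=ortho(d["side"],27,320,620,-320,-60,2.2)
h=min(len(b),len(e));o=np.hstack([b,e])*1.0;o=np.clip(o*1.4,0,255).astype(np.uint8);o=cv2.resize(o,(800,int(o.shape[0]*800/o.shape[1])));cv2.imwrite("pics/tray.png",o)
E
```

```text
top bench z 0.5238192233687187
[202. 157.] 535 ztop 82.3 med 80.0 rect [601.8 206.3] [64.4 32.3] 17.6
[253. 160.] 551 ztop 82.4 med 80.2 rect [596.5  97.3] [46.  46.1] 64.0
[133. 161.] 462 ztop 90.3 med 88.9 rect [591.2 358.4] [23.3 25. ] 3.3
[300. 164.] 539 ztop 82.6 med 80.3 rect [589.1  -2.2] [45.7 46.4] 67.4
[136. 228.] 219 ztop 70.9 med 69.5 rect [448.  339.9] [42.1 42.5] 47.7
[313. 229.] 524 ztop 82.5 med 80.2 rect [453.2 -29.9] [46.1 45.8] 6.4
[195. 234.] 333 ztop 82.0 med 79.9 rect [438.8 215. ] [37.4 38.9] 2.1
[255. 240.] 680 ztop 82.7 med 80.3 rect [428.2  89.1] [58.5 57.9] 46.7
tray ((544.8646240234375, -215.14651489257812), (212.9622802734375, 212.96690368652344), 8.48217487335205) 27.205277371339207
side bench z 0.5476470159954943
[255. 193.] 575 ztop 81.1 med 79.9 rect [ 5.862e+02 -4.000e-01] [50.1 47.5] 69.0
[317. 193.] 498 ztop 81.5 med 80.1 rect [449.9 -27.2] [43.  49.3] 7.5
[242. 222.] 671 ztop 81.2 med 80.1 rect [592.8  99.9] [47.8 48.8] 61.6
[322. 230.] 787 ztop 81.6 med 80.3 rect [424.4  91.9] [58.9 59. ] 39.1
[226. 259.] 811 ztop 81.2 med 80.1 rect [598.6 208.5] [63.9 35.9] 17.4
[309. 274.] 511 ztop 81.4 med 80.1 rect [435.6 216.9] [38.3 39.9] 20.1
[209. 326.] 745 ztop 89.7 med 89.3 rect [588.5 363. ] [25.2 22.2] 37.4
[293. 328.] 504 ztop 70.4 med 69.1 rect [445.5 341.5] [42.9 43.6] 31.3
tray ((540.8989868164062, -210.87811279296875), (212.1357421875, 212.4805145263672), 8.4972562789917) 26.86171493409455
```

View pics/lids.png

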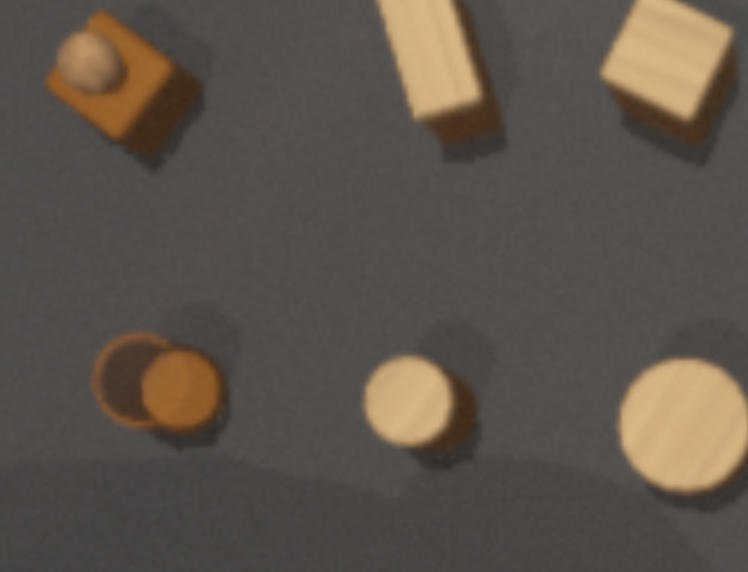

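View pics/tray.png

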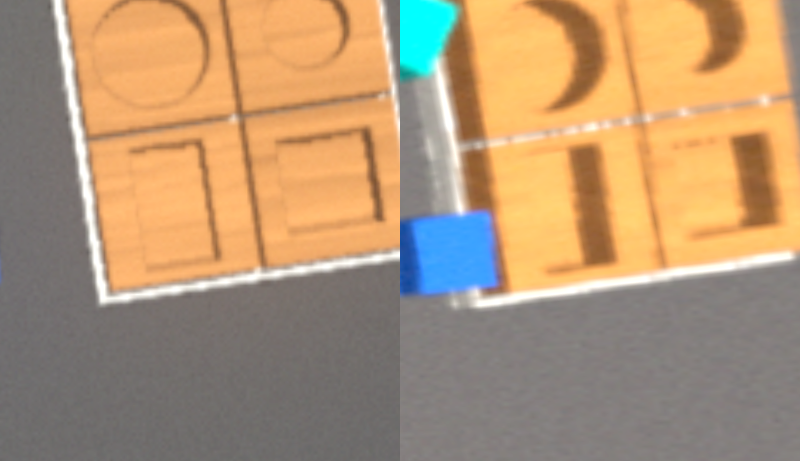

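The crops confirm it. The four flat wood lids are the jars to move, and the beaker (110,380), which has no lid, and the ball-stopper bottle (90,60) stay. Tray: big round upper left, small round upper right, oblong lower left (long side along the tray's x) and square lower right. The two views differ by about 4 mm, so I'll average them (the hollows give 8 mm of clearance) and check with the wrist camera over the tray. Small round goes first.

```bash
cat > rob.py <<'E'
from workcell import *
import numpy as np,cv2
from vis import *
A=np.radians(8.5);U=np.array([np.cos(A),np.sin(A)]);V=np.array([-U[1],U[0]])
TC=np.array([542.9,-213.0])
# name: xy, closing-axis angle(deg) or None, symmetry deg, tray offset, place closing angle
J={"small":((437.2,216),None,1,(1,-1)),"big":((426.3,90.5),None,1,(1,1)),
   "square":((594.6,98.6),62.8,90,(-1,-1)),"oblong":((600.2,207.4),107.5,180,(-1,1))}
H=36.;FL=11.;UP=190.
def R(deg): # closing axis y at angle deg, z down
    a=np.radians(deg);y=np.array([np.cos(a),np.sin(a),0]);z=np.array([0,0,-1.]);return np.column_stack([np.cross(y,z),y,z])
def best(xy,z,angs):
    q=np.array(read_state()["qpos"]);o=[]
    for a in angs:
        s=inverse_kinematics([*xy,z],R(a))
        if s is not None:
            s=np.array(s);o.append((np.max(abs(s-q))+.2*abs(s[6]),a,s))
    return min(o,key=lambda t:t[0])[1]
def target(n): o=J[n][3];return TC+51*(o[0]*U+o[1]*V)
def pick(n):
    xy,a,sym,_=J[n]
    a=best(xy,UP,np.arange(0,360,15) if a is None else a+np.arange(0,360,sym))
    movep([*xy,UP],R(a));movel([*xy,H+25],max_speed=200);movel([*xy,H],max_speed=60)
    clamp();s=read_state();print(n,"yaw",a,"gap",s["finger_gap"],s["gripper_force"],"t",s["time"])
    movel([*xy,UP],max_speed=200);return a
def place(n,check=False):
    xy=target(n)
    angs={"small":8.5+np.arange(0,360,15),"big":8.5+np.arange(0,360,90),"square":8.5+np.arange(0,360,90),"oblong":98.5+np.arange(0,360,180)}[n]
    a=best(xy,UP,angs);movep([*xy,UP],R(a))
    movel([*xy,H+FL+6],max_speed=150)
    g=movel([*xy,H+FL-2],max_speed=15,guard=4)
    s=read_state();print(n,"touch",g,"z",s["eef_pos"][2]-H,"xy",xy,"gap",s["finger_gap"],"f",np.round(s["ft_force"],1))
def release(xy):
    open_gripper();p=read_state()["eef_pos"];movel([p[0],p[1],UP],max_speed=200);print("t",read_state()["time"])
E
python3 - <<'E'
import pickle;from rob import *
d=pickle.load(open("d0.pkl","rb"))
for n in("top","side"):
    P=cloud(d[n]);
    for k in J:
        t=target(k)+( (2,-2) if n=="top" else (-2,2));r=np.hypot(*(P[...,:2]-t).transpose(2,0,1))<10;print(n,k,"floor z",np.median(P[r][:,2]).round(1),r.sum())
pick("small")
xy=target("small");movep([*(TC-[60,0]),330],R(8.5+180 if 0 else read_state() and best(TC-[60,0],330,8.5+np.arange(0,360,90))))
c=camera("wrist");cv2.imwrite("pics/w1.png",c["image"]);pickle.dump(c,open("w1.pkl","wb"))
P=cloud(c);m=(P[...,2]>18)&(P[...,2]<40)&(np.hypot(P[...,0]-TC[0],P[...,1]-TC[1])<170)
print(cv2.minAreaRect(np.float32(P[m][:,:2])),read_state()["time"],read_state()["finger_gap"])
E
```

```text
top small floor z 12.0 65
top big floor z 11.5 63
top square floor z 11.3 67
top oblong floor z 11.5 64
side small floor z 11.5 7
side big floor z 11.1 28
side square floor z 12.6 19
side oblong floor z 12.7 15
small yaw 15 gap 38.69337417933905 59.336606562137604 t 3.7083
((542.9041137695312, -216.6516571044922), (199.29931640625, 200.4330596923828), 8.72474479675293) 6.3333 38.79616655171378
```

View pics/w1.png

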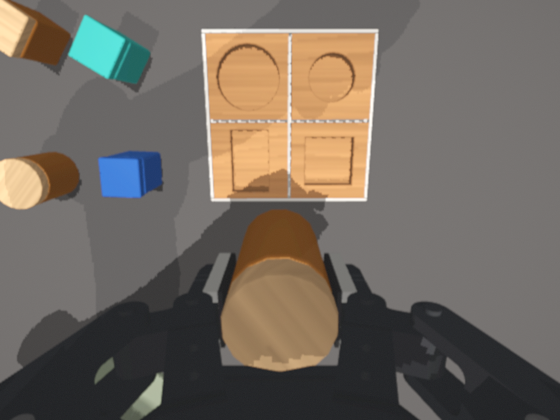

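The wrist view shows the small jar held upright and all four hollows in the expected order: big round (248,78), small round (331,77), oblong (250,160), square (329,160). The three tray estimates agree within about 3 mm, so I'll use their mean and place the jar.

```bash
sed -i 's/542.9,-213.0/542.9,-214.3/' rob.py
python3 - <<'E'
from rob import *
place("small");release(0)
c=camera("wrist");cv2.imwrite("pics/w2.png",c["image"])
c=camera("top");P=cloud(c);t=target("small");m=(P[...,2]>80)&(np.hypot(*(P[...,:2]-t).transpose(2,0,1))<45)&(P[...,2]<100);print("lid",P[m].mean(0),m.sum(),np.ptp(P[m][:,2]))
E
```

```text
small touch True z 11.457082441009646 xy [ 600.878089   -257.20152906] gap 38.881909896391 f [0.2 0.7 8.3]
t 10.0<stdin>:4: RuntimeWarning: Mean of empty slice.
  ret = um.true_divide(
Traceback (most recent call last):
ValueError: zero-size array to reduction operation maximum which has no identity
```

View pics/w2.png

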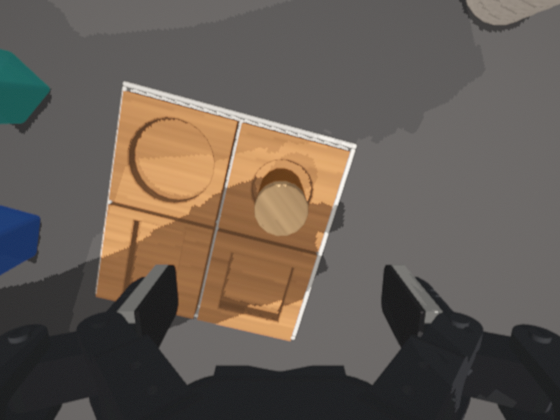

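The small jar touched the floor at 11.5 mm and stands upright in its hollow (lid at 281,208). I'll place the other three, stopping if a gap or touch height is off.

Run:
```python
from rob import *
for n,w in(("big",60),("square",46),("oblong",32)):
    pick(n);g=read_state()["finger_gap"];assert abs(g-w)<4,g
    place(n);z=read_state()["eef_pos"][2]-H;assert abs(z-FL)<2.2,z
    release(0)
movel([500,0,UP+60],max_speed=200)
p=read_state()["eef_pos"];movep([480,250,300],R(best((480,250),300,np.arange(0,360,30))))
import pickle
d={n:camera(n) for n in("top","side")};pickle.dump(d,open("d1.pkl","wb"))
for n,c in d.items():
    P=cloud(c);z=P[...,2]
    cv2.imwrite(f"pics/{n}1.png",c["image"])
    for k in J:
        t=target(k);m=(z>84)&(z<100)&(np.hypot(*(P[...,:2]-t).transpose(2,0,1))<48)
        if m.sum(): r=cv2.minAreaRect(np.float32(P[m][:,:2]));print(n,k,"off",np.round(r[0]-t,1),np.round(r[1],1),round(r[2],1),"z",np.percentile(z[m],[5,50,95]).round(1))
o=d["side"]["image"][110:210,220:360];cv2.imwrite("pics/sidecrop.png",cv2.resize(o,None,fx=5.5,fy=5.5,interpolation=cv2.INTER_CUBIC))
print(read_state()["time"])
```

```text
big yaw 15 gap 58.732428941346775 61.94400429725647 t 13.2917
big touch True z 11.560246500997856 xy [ 585.80152906 -156.321911  ] gap 58.8692253965968 f [-1.2  1.3  9.9]
t 18.0917
square yaw 62.8 gap 45.29991926238326 61.1570405960083 t 20.9
square touch True z 11.41599213471165 xy [ 499.99847094 -272.278089  ] gap 45.34256591379564 f [0.5 0.8 8.4]
t 26.0917
oblong yaw 107.5 gap 31.351733477975838 59.766341149806976 t 29.775
oblong touch True z 11.22097311310413 xy [ 484.921911   -171.39847094] gap 31.440530524226823 f [-2.2  0.3 11.5]
t 35.1083
top small off [ 1.1 -0.1] [37.7 39. ] 46.8 z [86.1 91.4 94.5]
top big off [ 0.7 -1.2] [58.3 58.3] 43.6 z [88.  91.4 94.6]
top square off [ 1.5 -1.3] [46. 47.] 9.7 z [88.  91.4 94.9]
top oblong off [ 1.9 -0.7] [64.2 32.7] 9.4 z [88.  91.3 94.5]
side small off [10.8 14.2] [ 3.4 17. ] 49.2 z [85.1 85.7 88.2]
side big off [12.8  3.2] [26.8 60.1] 11.1 z [85.7 90.9 93.1]
side square off [-6.   0.5] [37.  52.1] 10.9 z [85.7 90.9 93. ]
side oblong off [-22.8   0.1] [19.9 33.5] 6.8 z [86.1 91.1 93.4]
37.2667
```

View pics/top1.png

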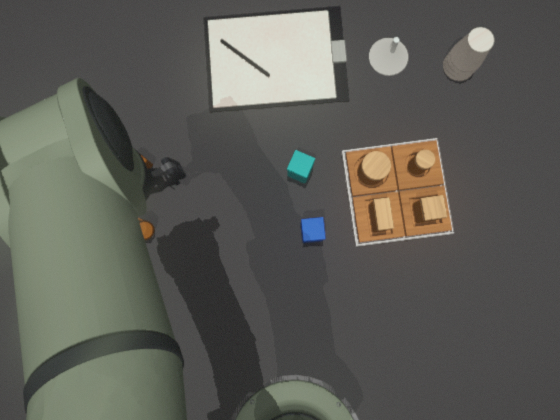

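View pics/sidecrop.png

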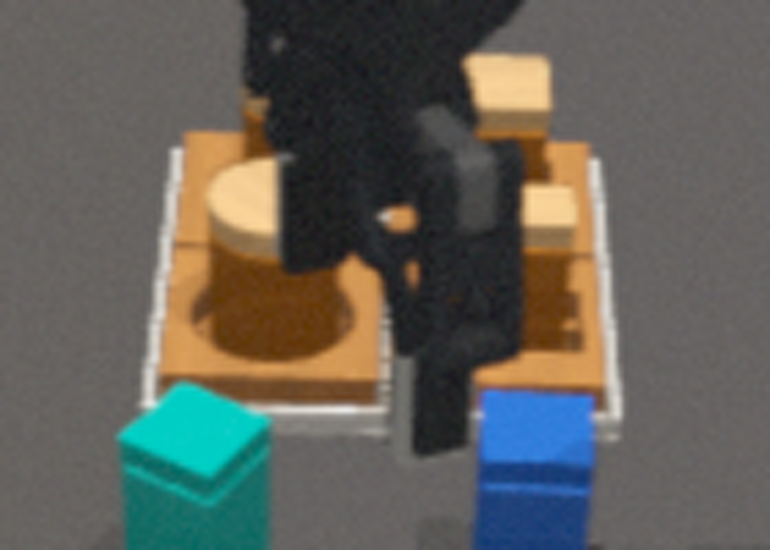

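Top view: all four lids are centred within 2 mm in their own hollows at z ≈ 91 mm (floor 11 + 80). The parts of the beaker (147,230) and bottle (146,160) not hidden by the arm are where they were, as are the teal and blue boxes. The side crop shows the big, square and oblong jars upright, with the gripper hanging in front of the tray. Handing in.

```bash
python3 -c "
from workcell import *
print(finish_job())"
```

```text
the job is handed in; nothing more can be done
None
```

All four jars stand upright on the floors of their own hollows, the beaker, bottle and blue and teal boxes were left alone, and the job was handed in at about 37 s of the 104 s allowed.

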